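# Close the packed case and fasten its turnbutton

## Robot

A 7-joint arm with a two-finger parallel gripper is mounted at the origin on a cart in front of the work surface, level with it; the furniture and walls round the work are solid. World frame = base frame: x ahead of the robot, y to its left, z up, the work surface at z = 0. Lengths are in m, angles in degrees, forces in N, time in s.
With the tool pointing down it reaches from about 0.425 to 0.875 m from the base axis. Payload 4.7 kg.
Tool frame: the origin (TCP) lies between the finger pads; the fingertips stand 22 mm ahead of it and the grasp point (between the pads) lies 3 mm ahead of it (env.tip_reach is the distance from the TCP to the fingertips, in m); z points along the fingers, y is the line along which they close (so a half turn about z gives the same grasp; the last joint's range is limited). The gripper opens to 87 mm and grips with 3 to 60 N. Pads are 19 mm wide; open, the fingers measure 117 mm over their backs; the gripper's body (75 mm by 190 mm) begins 51 mm behind the grasp point.
Start: joints at [74.376, 18.392, -4.016, 83.108, 1.295, 78.541, -3.26], TCP at [0.184, -0.623, 0.245] pointing down, gripper open.
Joint ranges: [-163.93, 163.93], [-17.29, 119.83], [-79.2, 71.16], [3.27, 140.29], [-89.18, 269.18], [5.43, 117.66], [-154.24, 154.24]. Speed limits (degrees/s): [147.25, 147.25, 180, 180, 180, 180, 180].

## Interface

Orientations are given as [roll, pitch, yaw] about the fixed x, y, z axes, in that order (R = Rz(yaw) Ry(pitch) Rx(roll)).
In Python, from cell import env gives the robot as it stands.
- The arm moves only by the shell command python3 -m creep 'ROWS' [FORCE]. ROWS is JSON, one flat list of numbers, 7 for each row, row after row: the finger opening in mm, from 0 to 87, then the shift along the tool's x, y, z in units of 30 mm (1.0 is 30 mm), then the turn, a rotation vector about the tool's x, y, z in units of 6 degrees (1.0 is 6 degrees). A call has 1 to 12 rows; each row is the pose to reach, as a shift and turn from the pose commanded when the call began, along the tool's axes at that moment; what a row does not reach only later rows make up. A row lasts 1/10 s, in which the tool goes at most 50 mm and 8.59 degrees, less where a joint would pass 70% of its speed; a pose out of reach is approached as far as the arm can. A call with a gripper value outside its range is refused whole. The fingers move at their own pace and stop on an object; FORCE is the grip in N (left out, the last holds). Time passes only in rows, so rows that repeat a pose let the fingers close. It gives the time, the measured TCP pose, the force, the opening and the grip force at its end, in the units of the state.
- env.get_obs(): the state, without advancing time (a new reading comes with each control period).
- env.read_camera(name): name is "side" or "top"; returns a dict with "color" (480x640x3 uint8, red, green, blue), "depth" (480x640 float32, m along the optical axis (not along the pixel's ray), 0 where there is no reading), "fovy" (degrees; the focal length in pixels is half the picture's height over the tangent of half this angle, whatever the lens; pixels are square), "cx", "cy" (the principal point, pixels), "R" (3x3) and "t" (3): a world point X has camera coordinates R X + t. Camera axes: x right, y down, z forward; pixel columns grow to the right and rows downward; lengths in m; the calibration is good to about 2 mm. A picture is of the moment at which its call begins.
- env.sign_off(): hands the job in; it is judged then, once.
The state is a dict: "time_s": time; "qpos": joint angles; "joint_velocities": joint speeds; "effort": joint torques, N m; "tool_pos": TCP position; "tool_rot": TCP orientation; "force": force on the tool from outside, world axes, zero at the start; "wrist_torque": the same for the moment, N m; "grip_width": finger opening in m; "grasp_force": force on a finger pad.
Only numpy, scipy, OpenCV 4.12 (cv2) and the standard library are available. Lean on these libraries where they do the work, as an engineer would, in place of code of your own. Each camera call takes 0.05 s, during which the arm holds its last target. There are 200 camera calls.

## Task

One of the two small plywood cases on the bench is packed but its lid still stands open. Press that lid fully shut, then turn the case's turnbutton clockwise by its knob, all the way to its stop, so that it lies straight across the lid, and let go. Leave the other case, which is already fastened, as it is.

Things in the scene. Friction and masses are not known exactly. Their poses are not given: they have to be found in the camera images.
- case: the plywood case with the open lid, 160 x 200 mm, 72 mm high when shut, fixed to the bench; a hub and a bearing lie inside. Origin at the centre of its underside; its x runs from the front rail (at -80 to -50 mm, top 72 mm high, carries the turnbutton) to the lid's hinge (a line along y at x = +80 mm, 64 mm high); z is up.
- lid (a joint): its lid, rad: 0 fully shut, larger more open (0.45 to 0.8 at the start). An 8 mm plywood panel, 130 mm from hinge to front edge, 200 mm wide; shut, it covers x = -50 to +80 mm of the case, upper face 72 mm high. It stays where left and shuts under about 3 N straight down at x = +15 mm, y = 0 of the case (the raised lid, at most 165 mm high, always covers that point).
- turnbutton (a joint): that case's turnbutton, rad, pivot at x = -65, y = 0 mm of the case: 0 is along the front rail, knob towards the case's +y; grows clockwise seen from above to its stop at 1.571, where the bar points along the case's +x across the shut lid. Other stop -0.7; starts at -0.6 to 0, clear of the lid. Turns easily (1 N at the knob), stays where left.
- knob (a point): centre (half-way up) of the upright black knob at the end of that turnbutton: a round peg 18 mm across and 40 mm tall, from 81 to 121 mm above the bench, 55 mm from the pivot. The flat steel bar under it lies 74 to 81 mm above the bench and is 14 to 19 mm wide. The point's y axis points from the pivot to the knob.
- fastened_knob (a point): centre of the same knob on the other case, which is built alike but whose lid is shut and whose turnbutton already lies across it; not to be moved.

How it is judged:
By the outcome, as a careful person would: the job done as asked, in the order asked, and still so for the second after the job is handed in, with the robot touching nothing.
It also fails if it takes over 48 s, if anything falls off the work surface, if the arm or the gripper's body presses on something with over 40 N, if the wrist force passes 120 N, or if a joint passes its speed limit or range.

## Working session

There is one attempt and no reset: what is moved stays moved. The work goes in short steps, Python scripts to look and compute and a shell command to move; the robot and the scene stay as the last step left them, time stands still between calls to the robot, and variables do not carry over. Pictures are saved under pics/ and viewed, at most 10 in all, crops included, and the job is handed in when it is done.

```bash
mkdir -p pics; cat > h.py <<'E'
import numpy as np,cv2
from cell import env
def cam(n):
    c=env.read_camera(n); c['f']=240/np.tan(np.radians(c['fovy'])/2); c['R']=np.array(c['R']);c['t']=np.array(c['t']);return c
def cloud(c):
    v,u=np.mgrid[:480,:640];d=c['depth']
    P=np.stack([(u-c['cx'])/c['f']*d,(v-c['cy'])/c['f']*d,d],-1)
    return (P-c['t'])@c['R']
def ray(c,u,v,z):
    d=c['R'].T@np.array([(u-c['cx'])/c['f'],(v-c['cy'])/c['f'],1]);o=-c['R'].T@c['t']
    return o+d*(z-o[2])/d[2]
E
python3 - <<'E'
from h import *
s=env.get_obs();print(s['time_s'],s['tool_pos'],s['tool_rot'],s['force'])
for n in('top','side'):
    c=cam(n);cv2.imwrite(f'pics/{n}0.png',c['color'][:,:,::-1]);np.savez(n+'0.npz',**c)
    print(n,-c['R'].T@c['t'],c['fovy'])
E
```

```text
0.0 [ 0.18367661 -0.6229654   0.24346318] [-1.79889640e+02  6.17446189e-03  1.64331602e+01] [ 0.76753672 -0.1049806   0.139166  ]
top [ 0.43182734 -0.04749153  0.98760517] 46.06407762485857
side [0.42181362 0.68592974 0.45532497] 56.394082820117895
```

View pics/top0.png

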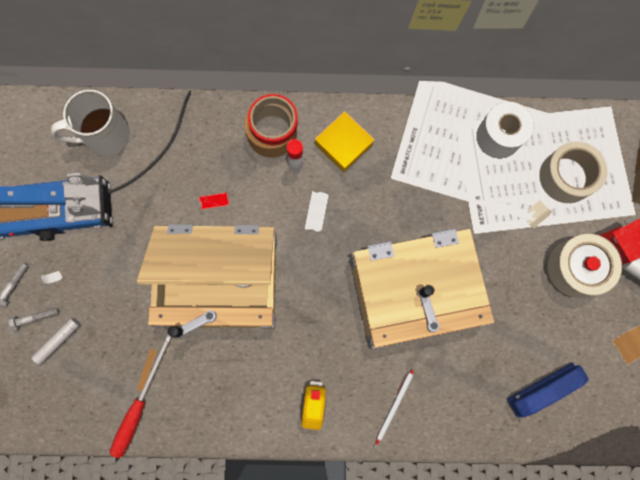

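View pics/side0.png

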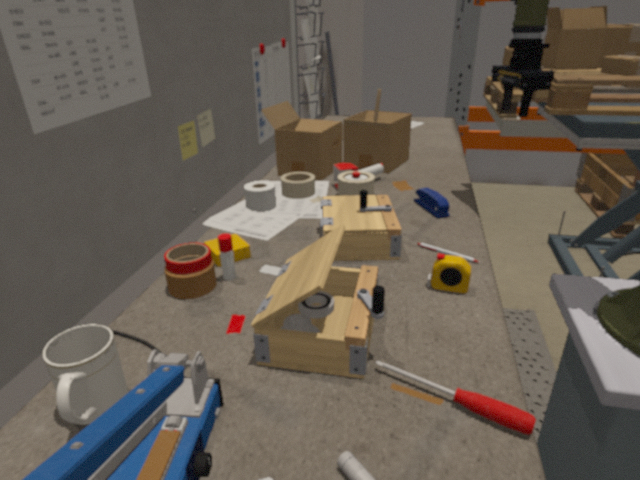

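The top view shows the open case on the left. Its knob is at about (175,331) and its pivot at (210,316), with the front rail running from (149,308) to (273,326). The fastened case is on the right, with its knob at (428,291). The side view confirms the left lid is open, with the knob at (378,299).

```bash
python3 - <<'E'
from h import *
c=cam('top');P=cloud(c)
hsv=cv2.cvtColor(c['color'],cv2.COLOR_RGB2HSV)
for u,v in((149,308),(273,308),(149,326),(273,326)): print('rail',ray(c,u,v,.072).round(4),P[v-(2 if v>310 else -2),u+(3 if u<200 else -3)].round(3))
m=(hsv[...,2]<60)&(P[...,2]>.1)&(P[...,2]<.14)
for u,v,n in((175,331,'knob'),(428,291,'fast')):
    k=np.zeros_like(m);k[v-14:v+14,u-14:u+14]=1
    q=P[m&k];z=q[:,2];q=q[z>np.percentile(z,90)-.004];print(n,len(q),q.mean(0).round(4),(q.min(0)+q.max(0))/2,np.ptp(q,axis=0))
print('pivot',ray(c,210,316,.081))
q=P[235:283,145:270].reshape(-1,3);print('lid front',P[280,205],'hinge',P[232,205])
s=cam('side');S=cloud(s);print('side knob',ray(s,378,288,.121))
E
```

```text
rail [0.501  0.2042 0.072 ] [0.498 0.199 0.071]
rail [0.5051 0.0042 0.072 ] [0.502 0.009 0.073]
rail [0.4722 0.2022 0.072 ] [0.476 0.199 0.068]
rail [0.4761 0.0033 0.072 ] [0.479 0.008 0.074]
knob 56 [0.4636 0.153  0.1215] [0.46252363 0.15219178 0.12204061] [0.01378561 0.01548994 0.00629445]
fast 29 [ 0.534  -0.2358  0.1217] [ 0.5330766  -0.2359727   0.12212921] [0.0137689  0.01361543 0.00614634]
pivot [0.48954931 0.10382221 0.081     ]
lid front [0.53859598 0.10265645 0.14890284] hinge [0.62622928 0.11877887 0.08195757]
side knob [0.46168145 0.15551957 0.121     ]
```

```bash
python3 -m creep '[0,1.6,-1.64,0,0,0,0, 0,3.2,-3.28,0,0,0,0.5, 0,4.8,-4.92,0,0,0,1, 0,6.4,-6.56,0,0,0,1.5, 0,8,-8.2,0,0,0,2, 0,9.6,-9.84,0,0,0,2.5, 0,11.2,-11.48,0,0,0,2.53, 0,12.8,-13.12,0,0,0,2.53, 0,14.4,-14.76,0,0,0,2.53, 0,16,-16.4,0,0,0,2.53, 0,17.6,-18,0,0,0,2.53, 0,19.17,-19.65,0,0,0,2.53]'
python3 - <<'E'
from h import *
s=env.get_obs();print(s['time_s'],s['tool_pos'],s['tool_rot'],s['force'])
E
```

```text
time_s: 1.4
tool_pos: [0.4648, -0.0912, 0.2447]
tool_rot: [179.9, -0.0, 1.2]
force: [0.2, -0.3, 0.4]
grip_width: 0.0025
grasp_force: 0.0
1.4 [ 0.46482511 -0.09122771  0.24474582] [ 1.79943791e+02 -3.36743771e-02  1.23511986e+00] [ 0.19459954 -0.26889861  0.39147744]
```

```bash
python3 -m creep '[0,0.9,-1.6,0,0,0,0, 0,1.8,-3.2,0,0,0,0, 0,2.7,-4.8,0,0,0,0, 0,3.6,-6.4,0,0,0,0, 0,3.6,-6.4,0,0,0,0, 0,3.6,-6.4,0,0,0,0, 0,3.6,-6.4,0,0,0,0]'
```

```text
time_s: 2.1
tool_pos: [0.5678, 0.1011, 0.244]
tool_rot: [180.0, 0.1, 1.3]
force: [0.4, -1.1, 0.1]
grip_width: 0.0007
grasp_force: 0.0
```

```bash
python3 -m creep '[0,0,0,0.6,0,0,0, 0,0,0,1.2,0,0,0, 0,0,0,1.8,0,0,0, 0,0,0,2.3,0,0,0, 0,0,0,2.7,0,0,0, 0,0,0,3.1,0,0,0, 0,0,0,3.5,0,0,0, 0,0,0,3.9,0,0,0, 0,0,0,4.2,0,0,0, 0,0,0,4.5,0,0,0, 0,0,0,4.7,0,0,0, 0,0,0,4.8,0,0,0]'
```

```text
time_s: 3.3
tool_pos: [0.5676, 0.1013, 0.0996]
tool_rot: [180.0, 0.1, 1.3]
force: [-0.9, 0.2, 1.7]
grip_width: 0.0004
grasp_force: 0.9
```

```bash
python3 -m creep '[0,0,0,0.07,0,0,0, 0,0,0,0.13,0,0,0, 0,0,0,0.18,0,0,0, 0,0,0,0.18,0,0,0]'
```

```text
time_s: 3.7
tool_pos: [0.5683, 0.1012, 0.0951]
tool_rot: [180.0, -0.0, 1.3]
force: [-0.2, -0.8, 0.0]
grip_width: 0.0005
grasp_force: 0.0
```

```bash
python3 -m creep '[0,0,0,0.04,0,0,0, 0,0,0,0.08,0,0,0, 0,0,0,0.12,0,0,0, 0,0,0,0.12,0,0,0]'
```

```text
time_s: 4.1
tool_pos: [0.5685, 0.1013, 0.0943]
tool_rot: [179.9, -0.0, 1.2]
force: [-7.8, -1.2, 18.0]
grip_width: 0.0003
grasp_force: 9.1
```

```bash
python3 -m creep '[0,0,0,-0.6,0,0,0, 0,0,0,-1.6,0,0,0, 0,0,0,-2.6,0,0,0, 0,0,0,-3,0,0,0, 0,0,0,-3,0,0,0]'
python3 - <<'E'
from h import *
s=env.get_obs();print(s['qpos'],s['tool_pos'],s['tool_rot'],s['force'])
c=cam('side');cv2.imwrite('pics/side1.png',c['color'][180:400,200:460,::-1].repeat(2,0).repeat(2,1))
E
```

```text
time_s: 4.6
tool_pos: [0.5694, 0.1014, 0.1832]
tool_rot: [180.0, -0.2, 1.2]
force: [0.2, 0.4, -0.6]
grip_width: 0.0004
grasp_force: 0.0
[  25.42411392   16.74271424  -44.82463843   97.17621293   12.48334585
   70.98381611 -111.00258412] [0.56943202 0.10144976 0.18323569] [179.99120594  -0.22964236   1.23838467] [ 0.22161504  0.3811625  -0.56935059]
```

View pics/side1.png

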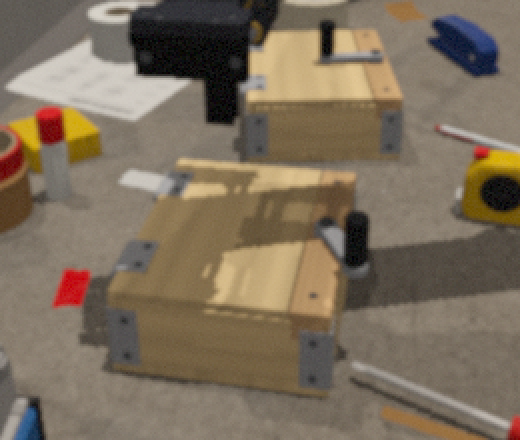

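The lid is shut: flush in the crop, with the knob at about (356,240). Next I line up over the knob.

```bash
python3 -m creep '[50,-0.4,-0.2,0,0,0,-1.4, 50,-0.8,-0.4,0,0,0,-2.8, 50,-1.2,-0.6,0,0,0,-4.2, 50,-1.6,-0.8,0,0,0,-5.6, 50,-2,-1,0,0,0,-7, 50,-2.4,-1.2,0,0,0,-8.4, 50,-2.8,-1.4,0,0,0,-9.8, 50,-3.2,-1.6,0,0,0,-11.2, 50,-3.5,-1.8,0,0,0,-12.6, 50,-3.5,-1.8,0,0,0,-14, 50,-3.5,-1.8,0,0,0,-15, 50,-3.5,-1.8,0,0,0,-15]'
python3 -m creep '[50,0,0,0,0,0,0, 50,0,0,0,0,0,0, 50,0,0,0,0,0,0]' 8
python3 - <<'E'
from h import *
s=env.get_obs();print(s['qpos'],s['tool_pos'],s['tool_rot'])
c=cam('top');cv2.imwrite('pics/top1.png',cv2.resize(c['color'][210:370,100:310,::-1],None,fx=3,fy=3))
E
```

```text
time_s: 5.85
tool_pos: [0.461, 0.1524, 0.1799]
tool_rot: [-179.9, 0.0, 91.3]
force: [0.3, 0.3, 0.7]
grip_width: 0.0497
grasp_force: 0.0
time_s: 6.15
tool_pos: [0.4619, 0.1529, 0.1812]
tool_rot: [-180.0, -0.0, 91.2]
force: [0.6, 0.3, -0.3]
grip_width: 0.0503
grasp_force: 0.0
[ 37.17951003   5.14217583 -60.35521124 108.8536054    4.77986984
  68.68929948 -23.62909681] [0.46186941 0.1528851  0.18123466] [-1.79972254e+02 -5.32342498e-03  9.11896570e+01]
```

View pics/top1.png

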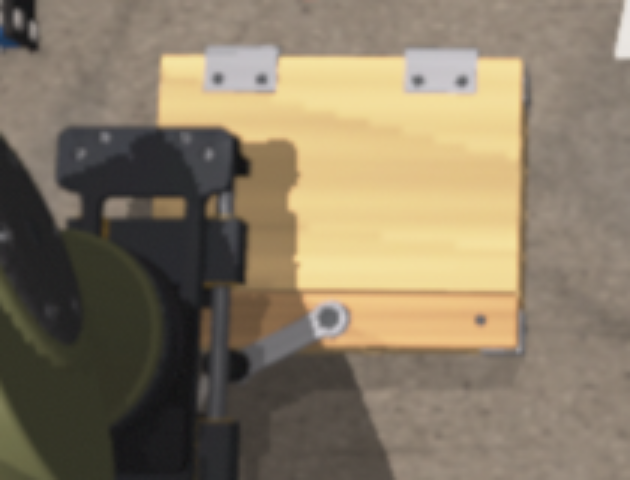

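The pivot is at crop (330,317) and the knob at about (235,365). The gripper straddles the knob, and its leftward offset in the picture is parallax. Now I descend and close loosely.

```bash
python3 -m creep '[50,0,0,0.6,0,0,0, 50,0,0,1.2,0,0,0, 50,0,0,1.8,0,0,0, 50,0,0,2.1,0,0,0, 50,0,0,2.35,0,0,0, 40,0,0,2.35,0,0,0, 30,0,0,2.35,0,0,0, 22,0,0,2.35,0,0,0, 22,0,0,2.35,0,0,0, 22,0,0,2.35,0,0,0, 22,0,0,2.35,0,0,0]' 5
python3 - <<'E'
import numpy as np
p=np.array([.4886,.1035]);x=lambda a:np.array([np.cos(a),np.sin(a)])
yaw=np.radians(1.2);t0=np.array([.4625,.153]);psi=np.radians(91.2)
xt=x(psi);yt=np.array([np.sin(psi),-np.cos(psi)])
for th in np.linspace(-.45,1.65,22):
    k=p+.055*x(yaw+np.pi/2-th);d=(k-t0)/.03
    print(round(th,2),k.round(4),round(d@xt,2),round(d@yt,2))
E
```

```text
time_s: 7.3
tool_pos: [0.4621, 0.1529, 0.1112]
tool_rot: [180.0, 0.0, 91.2]
force: [-0.0, -0.4, -0.5]
grip_width: 0.0227
grasp_force: 0.0
-0.45 [0.4636 0.1525] -0.02 0.04
-0.35 [0.4687 0.1548] 0.05 0.21
-0.25 [0.4739 0.1565] 0.11 0.38
-0.15 [0.4792 0.1577] 0.14 0.56
-0.05 [0.4847 0.1584] 0.16 0.74
0.05 [0.4902 0.1585] 0.16 0.93
0.15 [0.4957 0.158 ] 0.14 1.11
0.25 [0.5011 0.1571] 0.11 1.29
0.35 [0.5064 0.1555] 0.05 1.46
0.45 [0.5115 0.1535] -0.02 1.63
0.55 [0.5164 0.151 ] -0.1 1.79
0.65 [0.521 0.148] -0.21 1.94
0.75 [0.5252 0.1445] -0.33 2.08
0.85 [0.5292 0.1407] -0.46 2.21
0.95 [0.5327 0.1364] -0.6 2.33
1.05 [0.5357 0.1319] -0.76 2.43
1.15 [0.5383 0.127 ] -0.92 2.51
1.25 [0.5404 0.1219] -1.09 2.58
1.35 [0.542  0.1167] -1.27 2.62
1.45 [0.543  0.1113] -1.45 2.66
1.55 [0.5436 0.1058] -1.63 2.67
1.65 [0.5435 0.1003] -1.81 2.66
```

```bash
python3 -m creep '[22,0.05,0.21,0,0,0,0, 22,0.11,0.38,0,0,0,0, 22,0.14,0.56,0,0,0,0, 22,0.16,0.74,0,0,0,0, 22,0.16,0.93,0,0,0,0.5, 22,0.14,1.11,0,0,0,1.4, 22,0.11,1.29,0,0,0,2.4, 22,0.05,1.46,0,0,0,3.3, 22,-0.02,1.63,0,0,0,4.3, 22,-0.1,1.79,0,0,0,5.3, 22,-0.21,1.94,0,0,0,6.2, 22,-0.33,2.08,0,0,0,7.2]'
python3 -m creep '[22,0,0,0,0,0,0, 22,0,0,0,0,0,0]'
python3 - <<'E'
import numpy as np
from h import *
s=env.get_obs()
p=np.array([.4886,.1035]);x=lambda a:np.array([np.cos(a),np.sin(a)])
yaw=np.radians(1.2);t0=s['tool_pos'][:2];psi=np.radians(s['tool_rot'][2]);print(t0,psi*57.3)
xt=x(psi);yt=np.array([np.sin(psi),-np.cos(psi)])
for th in np.arange(.85,1.8,.1):
    k=p+.055*x(yaw+np.pi/2-th);d=(k-t0)/.03
    print(round(th,2),round(d@xt,2),round(d@yt,2))
E
```

```text
time_s: 8.5
tool_pos: [0.5254, 0.1444, 0.1109]
tool_rot: [180.0, -0.0, 47.8]
force: [-1.1, 0.7, -0.3]
grip_width: 0.0219
grasp_force: 0.5
time_s: 8.7
tool_pos: [0.525, 0.1442, 0.111]
tool_rot: [180.0, 0.0, 48.2]
force: [-0.2, -0.4, -0.2]
grip_width: 0.022
grasp_force: 0.0
[0.52502245 0.14419637] 48.182051835654036
0.85 0.0 0.18
0.95 -0.02 0.36
1.05 -0.07 0.54
1.15 -0.13 0.71
1.25 -0.21 0.88
1.35 -0.31 1.03
1.45 -0.42 1.18
1.55 -0.54 1.31
1.65 -0.68 1.43
1.75 -0.83 1.54
```

```bash
python3 -m creep '[22,0,0.18,0,0,0,0.9, 22,-0.02,0.36,0,0,0,1.9, 22,-0.07,0.54,0,0,0,2.9, 22,-0.13,0.71,0,0,0,3.8, 22,-0.21,0.88,0,0,0,4.8, 22,-0.31,1.03,0,0,0,5.7, 22,-0.42,1.18,0,0,0,6.7, 22,-0.54,1.31,0,0,0,7.6, 22,-0.58,1.35,0,0,0,7.8, 22,-0.62,1.38,0,0,0,7.8, 22,-0.62,1.38,0,0,0,7.8]'
```

```text
time_s: 9.8
tool_pos: [0.543, 0.103, 0.1111]
tool_rot: [180.0, -0.0, 1.4]
force: [0.3, 0.4, -0.7]
grip_width: 0.022
grasp_force: 0.2
```

```bash
python3 -m creep '[22,0,0.03,0,0,0,0, 22,0,0.06,0,0,0,0, 22,0,0.06,0,0,0,0]'; python3 -m creep '[22,0,0.03,0,0,0,0, 22,0,0.06,0,0,0,0, 22,0,0.06,0,0,0,0]'
```

```text
time_s: 10.1
tool_pos: [0.543, 0.1026, 0.1112]
tool_rot: [-179.9, -0.0, 1.3]
force: [0.7, 5.0, -1.3]
grip_width: 0.022
grasp_force: 2.5
time_s: 10.4
tool_pos: [0.543, 0.1024, 0.1111]
tool_rot: [-179.8, -0.1, 1.4]
force: [1.5, 7.3, -2.2]
grip_width: 0.0225
grasp_force: 4.0
```

Reaction reached 5–7 N against the 1 N needed to turn it, so the turnbutton is at its stop. I'll release and retreat.

```bash
python3 -m creep '[24,0,-0.04,0,0,0,0, 40,0,-0.04,0,0,0,0, 50,0,-0.04,0,0,0,0, 50,0,-0.04,0,0,0,0, 50,0,-0.04,-0.5,0,0,0, 50,0,-0.04,-1.5,0,0,0, 50,0,-0.04,-2.5,0,0,0, 50,0,-0.04,-3.5,0,0,0, 50,0,-0.04,-4,0,0,0, 50,0,-0.04,-4,0,0,0]'
python3 -m creep '[50,-0.5,2,0,0,0,0, 50,-0.5,3.5,0,0,0,0, 50,-0.5,5,0,0,0,0, 50,-0.5,6.5,0,0,0,0, 50,-0.5,8,0,0,0,0, 50,-0.5,8,0,0,0,0, 50,-0.5,8,0,0,0,0]'
python3 - <<'E'
from h import *
c=cam('top');P=cloud(c);hsv=cv2.cvtColor(c['color'],cv2.COLOR_RGB2HSV)
m=(hsv[...,2]<60)&(P[...,2]>.1)&(P[...,2]<.135)&(P[...,1]>.05)&(P[...,1]<.2)&(P[...,0]>.4)
q=P[m];q=q[q[:,2]>.117];k=q.mean(0);d=k[:2]-[.4886,.1035];print(len(q),k,np.hypot(*d),1.571-(np.arctan2(d[1],d[0])-np.radians(1.2)))
cv2.imwrite('pics/top2.png',cv2.resize(c['color'][210:370,100:500,::-1],None,fx=2,fy=2))
E
```

```text
time_s: 11.4
tool_pos: [0.5444, 0.1006, 0.2338]
tool_rot: [180.0, -0.3, 1.2]
force: [0.1, -0.3, 0.2]
grip_width: 0.0498
grasp_force: 0.0
time_s: 12.1
tool_pos: [0.5321, -0.1409, 0.2292]
tool_rot: [-179.9, 0.2, 1.1]
force: [0.8, 0.6, -0.4]
grip_width: 0.05
grasp_force: 0.0
37 [0.5449728  0.10431543 0.12210695] 0.05637869656836759 1.5774799905761105
```

View pics/top2.png

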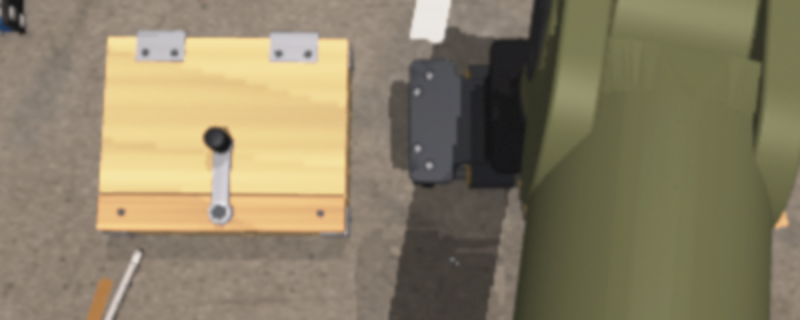

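The lid is shut and the bar lies straight across it, with the pivot at crop (220,212), the knob at (218,140) and a measured angle of about 1.577. The gripper is well clear.

```bash
python3 -c "
from cell import env
print(env.sign_off())"
```

```text
the job is handed in; nothing more can be done
None
```

The open lid is pressed shut and its turnbutton turned clockwise to its stop, straight across the lid (about 1.577 rad in the last top view); the arm never went down to the other case, and the job was handed in at about 12 s with the gripper clear.

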